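Jack up the low end of the seal rig and hold it

ROBOT

A 6-joint arm with a two-finger parallel gripper is mounted at the origin on a cart in front of the work surface, level with it; the furniture and walls round the work are solid. World frame = base frame: x ahead of the robot, y to its left, z up, the work surface at z = 0. Lengths are in m, angles in rad, forces in N, time in s.
With the tool pointing down it reaches from about 0.4 to 0.925 m from the base axis. Payload 3.4 kg.
Tool frame: the origin (TCP) lies midway between the tips of the shut fingers; the grasp point (between the pads) lies 19 mm behind it (ctrl.pinch_z is the distance from the TCP to the grasp point, in m); z points along the fingers, y is the line along which they close (so a half turn about z gives the same grasp; the last joint's range is limited). The gripper opens to 85 mm and grips with 20 to 120 N. Pads are 22 mm wide; open, the fingers measure 114 mm over their backs; the gripper's body (76 mm by 85 mm) begins 54 mm behind the grasp point. The pads swing forward as they close: fully open they stand 13 mm farther back than shut.
Start: joints at [1.171, 0.307, 1.506, -0, 1.328, -0.073], TCP at [0.185, 0.545, 0.205] pointing down, gripper open.
Joint ranges: [-3.12, 3.12], [-1.05, 2.28], [0.14, 2.33], [-1.42, 4.57], [0.1, 2.73], [-2.68, 2.68]. Speed limits (rad/s): [2.57, 2.57, 3.14, 3.14, 3.14, 3.14].

INTERFACE

Orientations are given as a unit quaternion [x, y, z, w].
In Python, from rig import monitor, camera, ctrl gives the robot as it stands.
- The arm moves only by the tool servo_tool, never from a script. Its argument "motion" is a list of rows, each a list of 7 numbers: the shift along the tool's x, y, z in mm, then the turn, a rotation vector about the tool's x, y, z in degrees, then the closure, from -1 (fully open) to 1 (shut), so that 0 is half open. In form: [[tx, ty, tz, ax, ay, az, jaw], ...]. A call has 1 to 8 rows; each row shifts and turns the commanded pose from where the row before left it, along the tool's axes as they then stand; what a row does not reach is not made up. A row lasts 1/10 s, in which the tool goes at most 50 mm and 8.59 degrees, less where a joint would pass 70% of its speed; a pose out of reach is approached as far as the arm can. A call is refused whole if a number of a shift passes 50 or a number of a turn 8.59, either way. A call with a gripper value outside its range is refused whole. The fingers move at their own pace and stop on an object; "squeeze" is the grip in N (left out, the last holds). Time passes only in rows, so rows that do not move let the fingers close. It gives the time, the measured TCP pose, the force, the opening and the grip force at its end, in the units of the state.
- monitor.get_state(): the state, without advancing time (a new reading comes with each control period).
- camera(name): name is "side" or "top" or "wrist"; returns a dict with "img" (400x640x3 uint8, blue, green, red), "fx", "fy", "cx", "cy" (pixels), "extrinsics" (4x4, takes a point from world to camera coordinates); the wrist camera has in their place "mount" (4x4, takes a point from camera to tool coordinates, whose origin is the TCP and whose axes are the flange's). Camera axes: x right, y down, z forward; pixel columns grow to the right and rows downward; lengths in m; the calibration is good to about 2 mm. A picture is of the moment at which its call begins: read the wrist's pose just before it. There is no depth.
- ctrl.close_job(): hands the job in; it is judged then, once.
The state is a dict: "clock": time; "joint_positions": joint angles; "dq": joint speeds; "joint_torque": joint torques, N m; "eef_pos": TCP position; "tcp_rot": TCP orientation; "force": force on the tool from outside, world axes, zero at the start; "moment": the same for the moment, N m; "opening": finger opening in m; "finger_force": force on a finger pad.
Only numpy, scipy, OpenCV 4.12 (cv2) and the standard library are available. Lean on these libraries where they do the work, as an engineer would, in place of code of your own. Each camera call takes 0.05 s, during which the arm holds its last target. There are 200 camera calls.

TASK

The seal test rig stands on two steel packings, and one of its ends sits low because the packing there is too short. Set the lever jack flat on the bench with its saddle centred under the marked lift pad of the low end, then press the jack's pump lever all the way down, so that this end rises clear of its short packing to level or a little past, while the other end stays on its tall packing, ready for a taller packing to be slipped in. The jack has no lock: finish with the hand still pushing the lever fully down and the rig resting on the saddle. Do not jack the high end, do not push or shift the rig with the arm, and leave the other tools and gauges where they are.

Things in the scene. Friction and masses are not known exactly. Their poses are not given: they have to be found in the camera images.
- seal_rig: Seal rig, 3 kg, loose: dark-green bedplate 110 (x) x 220 (y) x 18 on four 12 mm feet (x +-38, y +-85), two dark bearings, shaft and housing on top, 75 high in all. Origin: amid the feet at sole height; x away from the robot, y to its left end, z up. A lug 36 wide, 16 thick sticks out of the middle of each end, up to 78. It just rests on two packings; one end is 12 low at the feet (4 degrees).
- lift_left (a point): Marked lift point of the left (+y) end: centre of the underside of the round lift pad (30 diameter, 4 thick) under the lug, 170 from the rig's origin. Its mark is a bright turned spot on the lug's top, 20 above this point. Height over the bench: 58 with the rig level, 40 if this end is the low one, 64 if it is the high one.
- lift_right (a point): Marked lift point of the right (-y) end, the mirror image of lift_left.
- packing_short: The packing that is too short: two flat steel bars one on the other, 116 (along the rig's x) x 36 x 38 high in all, fixed on the bench under both feet of the low end. Origin: centre of its underside. Which end it is under changes from start to start.
- packing_tall: The proper packing: one solid steel block 116 x 36 x 50 high, fixed on the bench under both feet of the other end. Origin: centre of its underside.
- jack: Low lever jack, loose, 0.8 kg. Origin: on the underside of its base, on the saddle's axis; x from the lever towards the saddle, z up. Base plate x -148 to +32, 62 wide, 8 thick. Under the saddle a round cylinder, 44 diameter; behind it a dark-green oil block (x -98 to -38, 40 wide in y, top 52 up). Set it with its x along the rig's x: it then fits between lug tip and packing, the block clear of the lug.
- jack_grip (a point): Point to grip the jack: in the dark-green oil block, midway between its two side faces (40 apart along the jack's y), 68 behind the jack's origin and 35 above its underside. Near the jack's centre of mass.
- saddle (a point): Centre of the top face of the jack's saddle, a flat steel disc of 34 diameter: 33 above the bench with the lever up (7 under the low lift pad), 66 with the lever fully down and nothing in between yielding. It moves straight up, 55 mm per rad of lever.
- lever_pad (a point): Centre of the top face of the lever's flat pressing pad (44 along the lever, 36 wide), 92 along the lever from the hinge and 7 above its centre line. Hinge line: along the jack's y, 112 behind its origin, 42 up. Lever up: pad about 189 behind the origin, 92 up, sloping 0.50 rad up to the rear; fully down: about 204 behind, 40 up, sloping 0.10 rad the other way.
- jack_lever (a joint): Pump lever angle in rad: 0 up at rest (spring), 0.60 fully down at its stop. About 3 to 6 N on the pad moves it unloaded, 9 to 15 N with the rig on the saddle. No lock: let go, the lever springs up and the load comes down.
- caliper: Size in mm: steel vernier caliper, 220x67x8, lying flat, a bystander; origin: centre of its underside
- spanner: Size in mm: steel open-end/ring spanner, 189x32x9, lying flat, a bystander; origin: centre of its underside
- wax_brush: Size in mm: brush with wooden handle, 200x45x14, lying flat, a bystander; origin: centre of its underside
- plug_gauge: Size in mm: steel double-ended plug gauge, 126x33x33, lying, a bystander; origin: centre of its underside
- tongs: Size in mm: thin steel tongs, 263x40x9, lying flat, a bystander; origin: centre of its underside
- ring_gauge: Size in mm: plain steel ring, 67 diameter, 16 high, lying flat in front of the rig, a bystander; origin: centre of its underside
- spare_seal: Size in mm: black rubber shaft seal, 47 diameter, 14 high, lying flat in front of the rig, a bystander; origin: centre of its underside
- marker: Size in mm: marker pen, 129x16x16, lying in front of the rig, a bystander; origin: centre of its underside

How it is judged:
By the outcome, as a careful person would: the job done as asked, in the order asked, and still so for the second after the job is handed in, while the arm keeps its last pose, push and grip.
It also fails if it takes over 58 s, if anything falls off the work surface, if the arm or the gripper's body presses on something with over 40 N, if the wrist force passes 120 N, or if a joint passes its speed limit or range.

## Working session

There is one attempt and no reset: what is moved stays moved. The work goes in short steps, Python scripts to look and compute and a tool call to move; the robot and the scene stay as the last step left them, time stands still between calls to the robot, and variables do not carry over. Pictures are saved under pics/ and viewed, at most 14 in all, crops included, and the job is handed in when it is done.

Besides the shell and the picture viewer there is one more tool, called after "Emit:" in YAML: its name, and indented under it one key for each argument. servo_tool: Moves the arm, as the interface text tells. Its arguments: {"type":"object","properties":{"motion":{"type":"array","items":{"type":"array","items":{"type":"number"}}},"squeeze":{"type":"number"}},"required":["motion"]}

```bash
mkdir -p pics; ls; python3 - <<'E'
from rig import monitor,camera,ctrl
import cv2,numpy as np
print(monitor.get_state()); print(ctrl.pinch_z)
for n in("top","side"):
    c=camera(n); cv2.imwrite(f"pics/{n}0.png",c["img"])
    np.set_printoptions(precision=4,suppress=True)
    print(n,c["fx"],c["fy"],c["cx"],c["cy"],c["extrinsics"])
c=camera("wrist");print(c["mount"],c["fx"],c["cx"],c["cy"])
E
```

```text
pics
{'clock': 0.0, 'joint_positions': array([ 1.17052219e+00,  3.07542901e-01,  1.50769255e+00, -1.76218793e-05,
        1.32839914e+00, -7.34922032e-02]), 'dq': array([ 0.00018974, -0.00056854,  0.00050311,  0.00048231, -0.00105253,
        0.00045526]), 'joint_torque': array([-1.21209840e-03, -4.57551956e+01, -2.51921386e+01, -3.11497606e-04,
        1.33394575e-02, -2.06018643e-05]), 'eef_pos': array([0.1843001 , 0.54385688, 0.20419111]), 'tcp_rot': array([ 1.62662757e-01,  9.86681197e-01, -9.94463712e-04, -2.31282324e-04]), 'force': array([ 1.1975564 , -0.21470673,  0.97781518]), 'moment': array([-0.01829261,  0.00655807, -0.02235931]), 'finger_force': 0.0, 'opening': 0.08559955206831135}
0.0187
top 424.30974641862014 424.30974641862014 319.43678785478255 194.2201996030249 [[ 0.0163 -0.9997 -0.0165 -0.0777]
 [-0.9949 -0.0146 -0.0996  0.5197]
 [ 0.0994  0.018  -0.9949  1.2833]
 [ 0.      0.      0.      1.    ]]
side 502.30112180505324 502.30112180505324 321.3136034561353 200.9931865953534 [[-0.9553 -0.2951  0.0187  0.4472]
 [-0.1891  0.5608 -0.8061  0.1906]
 [ 0.2274 -0.7735 -0.5915  1.5651]
 [ 0.      0.      0.      1.    ]]
[[ 0.0005 -0.9472 -0.3207  0.0833]
 [ 1.      0.0008 -0.0006 -0.0002]
 [ 0.0008 -0.3207  0.9472 -0.1695]
 [ 0.      0.      0.      1.    ]] 296.9690995003372 322.3061885725063 203.61009311850495
```

View pics/top0.png

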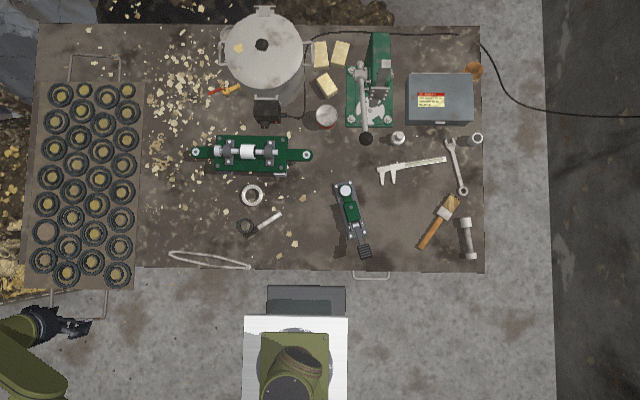

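View pics/side0.png

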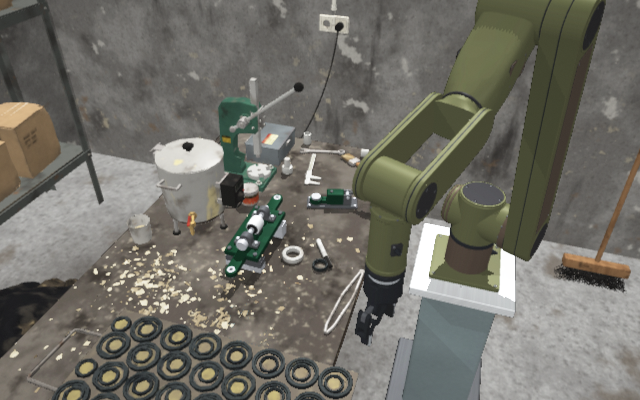

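```bash
python3 - <<'E'
import cv2
t=cv2.imread("pics/top0.png");s=cv2.imread("pics/side0.png")
cv2.imwrite("pics/top1.png",cv2.resize(t[125:265,180:380],None,fx=4,fy=4,interpolation=cv2.INTER_CUBIC))
cv2.imwrite("pics/side1.png",cv2.resize(s[180:290,210:370],None,fx=5,fy=5,interpolation=cv2.INTER_CUBIC))
E
```

```text
(no output)
```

View pics/top1.png

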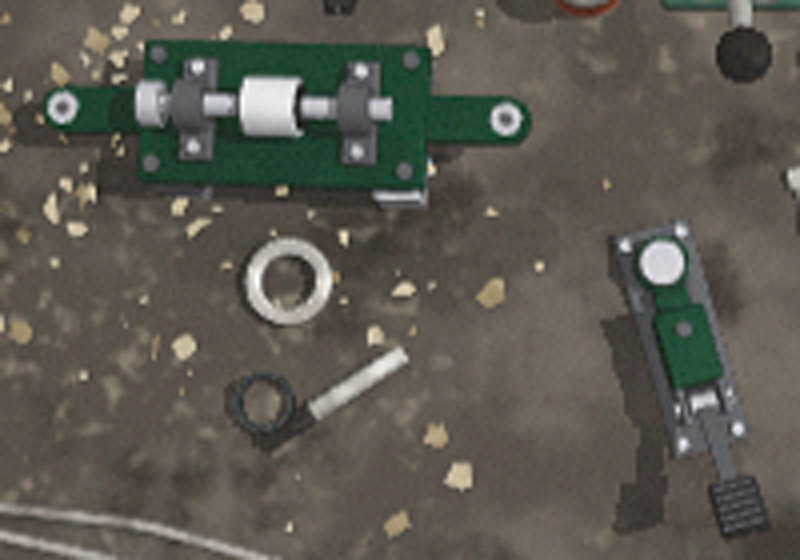

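View pics/side1.png

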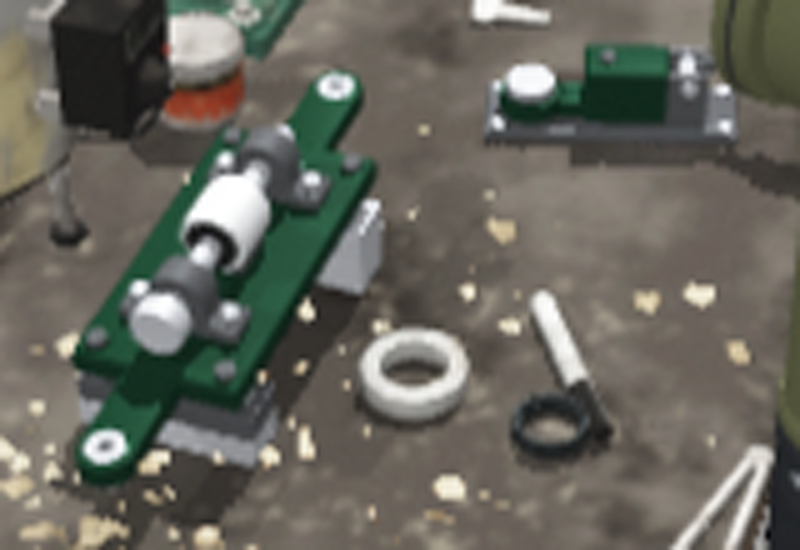

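The left end shows two stacked bars in the side view, so it should be the low end. Marks are at top-crop (63,106) and (506,118), and at side-crop (104,448) and (335,86). The jack saddle is at top-crop (661,262) and side-crop (530,84), with the lever pad at top-crop (738,505).

```bash
cat >h.py <<'E'
import numpy as np,cv2
from scipy.spatial.transform import Rotation as R
np.set_printoptions(precision=4,suppress=True)
def ray(c,u,v):
    E=c["extrinsics"];d=np.array([(u-c["cx"])/c["fx"],(v-c["cy"])/c["fy"],1])
    return -E[:3,:3].T@E[:3,3],E[:3,:3].T@d
def atz(c,u,v,z):
    o,d=ray(c,u,v);return o+d*(z-o[2])/d[2]
def tri(a,b):
    A=np.c_[a[1],-b[1]];s=np.linalg.lstsq(A,b[0]-a[0],rcond=None)[0]
    p,q=a[0]+a[1]*s[0],b[0]+b[1]*s[1];return (p+q)/2,np.linalg.norm(p-q)
def wrist(cam,st):
    c=cam("wrist");T=np.eye(4);T[:3,:3]=R.from_quat(st["tcp_rot"]).as_matrix();T[:3,3]=st["eef_pos"]
    c["extrinsics"]=np.linalg.inv(T@c["mount"]);return c
E
python3 - <<'E'
from h import *
from rig import camera
t,s=camera("top"),camera("side")
T=lambda u,v:(u/4-.375+180,v/4-.375+125)
S=lambda u,v:(u/5-.4+210,v/5-.4+180)
for n,a,b in(("L",(63,106),(104,448)),("R",(506,118),(335,86)),("sad",(661,262),(530,84))):
    print(n,tri(ray(t,*T(*a)),ray(s,*S(*b))))
sd=atz(t,*T(661,262),.033);pd=atz(t,*T(738,505),.092)
print(atz(t,*T(63,106),.060),atz(t,*T(506,118),.084),sd,pd)
x=sd-pd;print(np.degrees(np.arctan2(x[1],x[0])),np.linalg.norm(x[:2]))
for n,p in(("spareseal",(262,403)),("ring",(288,282)),("markernear",(312,410)),("markerfar",(403,352)),("tongs",(140,520)),("hole block",(690,345))):print(n,atz(t,*T(*p),.052 if n[0]=="h" else .01))
E
```

```text
L (array([0.6448, 0.3105, 0.0591]), np.float64(0.0015595631913923299))
R (array([ 0.6348, -0.029 ,  0.0846]), np.float64(0.0013833674106940664))
sad (array([ 0.5349, -0.1476,  0.0284]), np.float64(0.001243740742836031))
[0.6438 0.31   0.06  ] [ 0.6343 -0.0292  0.084 ] [ 0.5338 -0.1476  0.033 ] [ 0.352  -0.2023  0.092 ]
16.760107638325017 0.18993867408612122
spareseal [0.4217 0.1599 0.01  ]
ring [0.5164 0.1427 0.01  ]
markernear [0.4169 0.1208 0.01  ]
markerfar [0.463  0.0512 0.01  ]
tongs [0.3301 0.2513 0.01  ]
hole block [ 0.4693 -0.1692  0.052 ]
```

Emit:
servo_tool:
  motion:
    - [0,0,0,0,0,-7.1,-1]
    - [0,0,0,0,0,-7.1,-1]
    - [0,0,0,0,0,-7.1,-1]
    - [0,0,0,0,0,-7.1,-1]
    - [0,0,0,0,0,-7.1,-1]
    - [-23,-40,0,0,0,0,-1]
    - [-23,-40,0,0,0,0,-1]
    - [-23,-40,0,0,0,0,-1]

```text
clock: 1.05
eef_pos: [0.2859, 0.4487, 0.2049]
tcp_rot: [-0.147, 0.989, -0.0, 0.0]
force: [0.7, 0.1, -0.3]
opening: 0.0855
finger_force: 0.0
```

Emit:
servo_tool:
  motion:
    - [-23,-40,0,0,0,0,-1]
    - [-23,-40,0,0,0,0,-1]
    - [-23,-40,0,0,0,0,-1]
    - [-23,-40,0,0,0,0,-1]
    - [-23,-40,0,0,0,0,-1]
    - [12,-45,0,0,0,0,-1]
    - [12,-45,0,0,0,0,-1]
    - [12,-45,0,0,0,0,-1]

```text
clock: 1.85
eef_pos: [0.4577, 0.1498, 0.2049]
tcp_rot: [-0.146, 0.989, -0.0, -0.0]
force: [0.1, 0.2, -0.3]
opening: 0.0852
finger_force: 0.0
```

Emit:
servo_tool:
  motion:
    - [12,-45,0,0,0,0,-1]
    - [12,-45,0,0,0,0,-1]
    - [12,-45,0,0,0,0,-1]
    - [12,-45,0,0,0,0,-1]
    - [12,-45,10,0,0,0,-1]
    - [12,-45,20,0,0,0,-1]
    - [12,-45,20,0,0,0,-1]
    - [0,0,0,0,0,0,-1]

```text
clock: 2.65
eef_pos: [0.4671, -0.1779, 0.1534]
tcp_rot: [-0.143, 0.99, -0.0, -0.002]
force: [-1.0, 0.4, -0.6]
opening: 0.0856
finger_force: 0.0
```

```bash
python3 - <<'E'
from h import *
from rig import camera,monitor
st=monitor.get_state();c=wrist(camera,st)
print(st["clock"],st["eef_pos"],R.from_quat(st["tcp_rot"]).as_matrix(),st["joint_positions"])
cv2.imwrite("pics/w0.png",c["img"]);np.save("w0.npy",c["extrinsics"])
def proj(p):
    q=c["extrinsics"][:3]@np.r_[p,1];return c["fx"]*q[0]/q[2]+c["cx"],c["fy"]*q[1]/q[2]+c["cy"]
print(proj([.5349,-.1476,.033]))
E
```

```text
2.65 [ 0.4671 -0.1779  0.1534] [[-0.959  -0.2833 -0.0029]
 [-0.2833  0.959  -0.0011]
 [ 0.0031 -0.0002 -1.    ]] [-0.4466  0.2523  1.7321 -0.0024  1.1594 -2.3036]
(np.float64(331.18051979415515), np.float64(255.02321223320095))
```

View pics/w0.png

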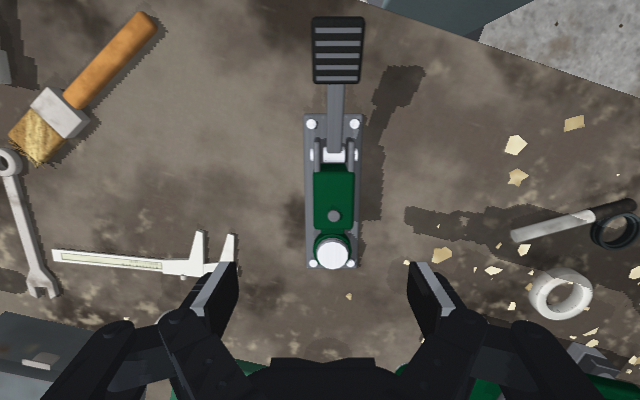

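The wrist view shows saddle (332,253), oil block centre around (333,198) with sides at columns 314–353, and pad centre (338,50). The saddle is within 2 px of where my measurement predicts it.

```bash
python3 - <<'E'
from h import *
c=dict(fx=296.97,fy=296.97,cx=322.306,cy=203.61,extrinsics=np.load("w0.npy"))
s=atz(c,332,253,.033);p=atz(c,338,50,.092);e=[atz(c,u,v,.052) for u,v in((314,171),(353,171),(314,229),(353,229))]
print(s,p,*e)
x=s-p;a=np.arctan2(x[1],x[0]);print(np.degrees(a),np.hypot(x[0],x[1]));print("grip",s[:2]-.068*np.array([np.cos(a),np.sin(a)]))
# base bolts at plate top
b=[atz(c,u,v,.011) for u,v in((312,124),(354,124),(313,264),(350,263))];print(*b)
print(np.degrees(np.arctan2(*((b[2]+b[3]-b[0]-b[1])[1::-1]))), np.mean(e,0))
E
```

```text
[ 0.5323 -0.1475  0.033 ] [ 0.35   -0.2009  0.092 ] [ 0.4463 -0.192   0.052 ] [ 0.436  -0.1573  0.052 ] [ 0.5025 -0.1759  0.052 ] [ 0.4915 -0.1388  0.052 ]
16.34544697850072 0.18992301200175474
grip [ 0.467  -0.1666]
[ 0.4089 -0.206   0.011 ] [ 0.3968 -0.165   0.011 ] [ 0.5636 -0.1608  0.011 ] [ 0.5499 -0.119   0.011 ]
16.49897599704305 [ 0.4691 -0.166   0.052 ]
```

Emit:
servo_tool:
  motion:
    - [-4,11,30,0,0,0,-1]
    - [0,0,30,0,0,0,-1]
    - [0,0,30,0,0,0,-1]
    - [0,0,25,0,0,0,-1]
    - [0,0,15,0,0,0,-1]
    - [0,0,5,0,0,0,-1]
    - [0,0,0,0,0,0,-1]

```text
clock: 3.4
eef_pos: [0.4687, -0.1602, 0.0206]
tcp_rot: [-0.146, 0.989, 0.0, -0.0]
force: [-0.8, -0.5, 0.7]
opening: 0.0854
finger_force: 0.0
```

Emit:
servo_tool:
  motion:
    - [0,0,0,0,0,0,0]
    - [0,0,0,0,0,0,0.3]
    - [0,0,0,0,0,0,1]
    - [0,0,0,0,0,0,1]
    - [0,0,0,0,0,0,1]
    - [0,0,0,0,0,0,1]
    - [0,0,0,0,0,0,1]
    - [0,0,0,0,0,0,1]
  squeeze: 60

```text
clock: 4.2
eef_pos: [0.4716, -0.1638, 0.0229]
tcp_rot: [-0.146, 0.989, -0.003, 0.003]
force: [-1.0, -3.7, 8.1]
opening: 0.0362
finger_force: 59.0
```

Emit:
servo_tool:
  motion:
    - [0,0,-5,0,0,0,1]
    - [0,0,-15,0,0,0,1]
    - [0,0,-20,0,0,0,1]
    - [0,0,-15,0,0,0,1]
    - [0,0,0,0,0,0,1]
  squeeze: 80

```text
clock: 4.7
eef_pos: [0.4689, -0.1612, 0.0767]
tcp_rot: [-0.146, 0.989, -0.0, 0.001]
force: [1.7, -1.3, -8.5]
opening: 0.0348
finger_force: 81.2
```

```bash
python3 - <<'E'
from h import *
from rig import camera,monitor
st=monitor.get_state();c=wrist(camera,st)
print(st["clock"],st["eef_pos"],R.from_quat(st["tcp_rot"]).as_matrix(),st["force"],st["moment"])
cv2.imwrite("pics/w1.png",c["img"]);np.save("w1.npy",c["extrinsics"])
E
```

```text
4.7 [ 0.4689 -0.1612  0.0767] [[-0.9575 -0.2885  0.0014]
 [-0.2885  0.9575 -0.0003]
 [-0.0013 -0.0007 -1.    ]] [ 1.7483 -1.2624 -8.4732] [-0.0052 -0.1054 -0.0001]
```

View pics/w1.png

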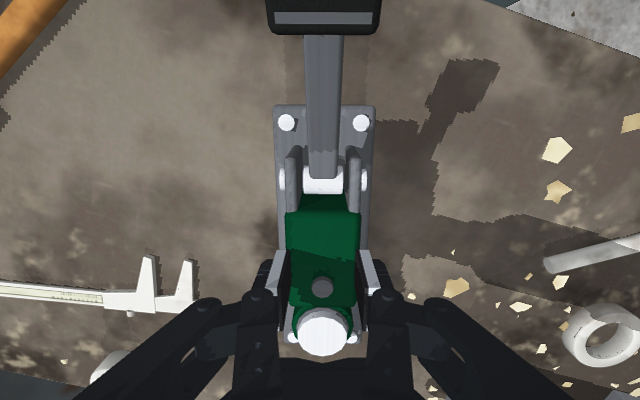

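The jack is in the gripper, about 8.5 N. Saddle at (322,333), rear bolts at (287,122) and (361,122), front bolts at (292,338) and (351,338).

```bash
python3 - <<'E'
from h import *
c=dict(fx=296.97,fy=296.97,cx=322.306,cy=203.61,extrinsics=np.load("w1.npy"))
L=.054
s=atz(c,322,333,.033+L);b=[atz(c,u,v,.011+L) for u,v in((287,122),(361,122),(292,338),(351,338))]
m=(b[0]+b[1])/2;x=s-m;print(s,m,*b,np.degrees(np.arctan2(x[1],x[0])),np.hypot(*x[:2]))
t=np.array([-.9575,-.2885]);y=np.array([-.2885,.9575]);d=s[:2]-[.4689,-.1612];print("saddle in tool x,y",d@t,d@y)
for L in(.044,.064):print(L,[np.hypot(*(q-r)[:2]) for q,r in[(atz(c,287,122,.011+L),atz(c,361,122,.011+L))]])
E
```

```text
[ 0.5275 -0.1435  0.087 ] [ 0.3989 -0.1811  0.065 ] [ 0.4052 -0.202   0.065 ] [ 0.3926 -0.1602  0.065 ] [ 0.5578 -0.1582  0.065 ] [ 0.5448 -0.1153  0.065 ] 16.30231633102873 0.1340190851645559
saddle in tool x,y -0.06122708122626706 6.2828407199934e-05
0.044 [np.float64(0.04599243043390535)]
0.064 [np.float64(0.04117858693403782)]
```

Emit:
servo_tool:
  motion:
    - [0,0,0,0,0,4.55,1]
    - [0,0,0,0,0,4.55,1]
    - [0,0,0,0,0,4.55,1]
    - [0,0,0,0,0,4.55,1]
    - [17,0,0,0,0,0,1]
    - [17,0,0,0,0,0,1]
    - [0,20,0,0,0,0,1]
    - [0,30,0,0,0,0,1]

```text
clock: 5.55
eef_pos: [0.434, -0.1105, 0.0741]
tcp_rot: [0.014, 1.0, 0.0, -0.002]
force: [1.4, -0.2, -8.8]
opening: 0.034
finger_force: 81.1
```

Emit:
servo_tool:
  motion:
    - [0,30,0,0,0,0,1]
    - [0,30,0,0,0,0,1]
    - [0,30,0,0,0,0,1]
    - [0,30,0,0,0,0,1]
    - [0,30,0,0,0,0,1]
    - [0,30,0,0,0,0,1]
    - [0,30,0,0,0,0,1]
    - [0,30,0,0,0,0,1]

```text
clock: 6.35
eef_pos: [0.4399, 0.1304, 0.0741]
tcp_rot: [0.012, 1.0, -0.0, -0.002]
force: [2.1, -0.1, -9.0]
opening: 0.0341
finger_force: 81.6
```

Emit:
servo_tool:
  motion:
    - [0,30,0,0,0,0,1]
    - [0,30,0,0,0,0,1]
    - [0,30,0,0,0,0,1]
    - [0,30,0,0,0,0,1]
    - [0,30,0,0,0,0,1]
    - [-10,20,0,0,0,0,1]
    - [-10,10,0,0,0,0,1]
    - [0,0,0,0,0,0,1]

```text
clock: 7.15
eef_pos: [0.4673, 0.3106, 0.074]
tcp_rot: [0.012, 1.0, 0.0, -0.0]
force: [0.9, 0.7, -8.8]
opening: 0.0343
finger_force: 81.7
```

Emit:
servo_tool:
  motion:
    - [-15,0,10,0,0,0,1]
    - [-15,0,15,0,0,0,1]
    - [0,0,15,0,0,0,1]
    - [0,0,5,0,0,0,1]
    - [0,0,0,0,0,0,1]
    - [0,0,0,0,0,0,1]

```text
clock: 7.75
eef_pos: [0.4958, 0.3074, 0.0303]
tcp_rot: [0.013, 1.0, -0.0, -0.001]
force: [-0.3, 0.0, -9.0]
opening: 0.0345
finger_force: 81.7
```

```bash
python3 - <<'E'
from h import *
from rig import camera,monitor
st=monitor.get_state();c=wrist(camera,st)
print(st["clock"],st["eef_pos"],R.from_quat(st["tcp_rot"]).as_matrix(),st["force"],st["moment"])
cv2.imwrite("pics/w2.png",c["img"][100:400,160:560]);np.save("w2.npy",c["extrinsics"])
i=cv2.imread("pics/w2.png");cv2.imwrite("pics/w2.png",cv2.resize(i,None,fx=2,fy=2,interpolation=cv2.INTER_CUBIC))
E
```

```text
7.75 [0.4958 0.3074 0.0303] [[-0.9997  0.0253 -0.0015]
 [ 0.0253  0.9997 -0.0008]
 [ 0.0014 -0.0009 -1.    ]] [-0.2656  0.0176 -8.9869] [ 0.0313  0.0622 -0.0245]
```

View pics/w2.png

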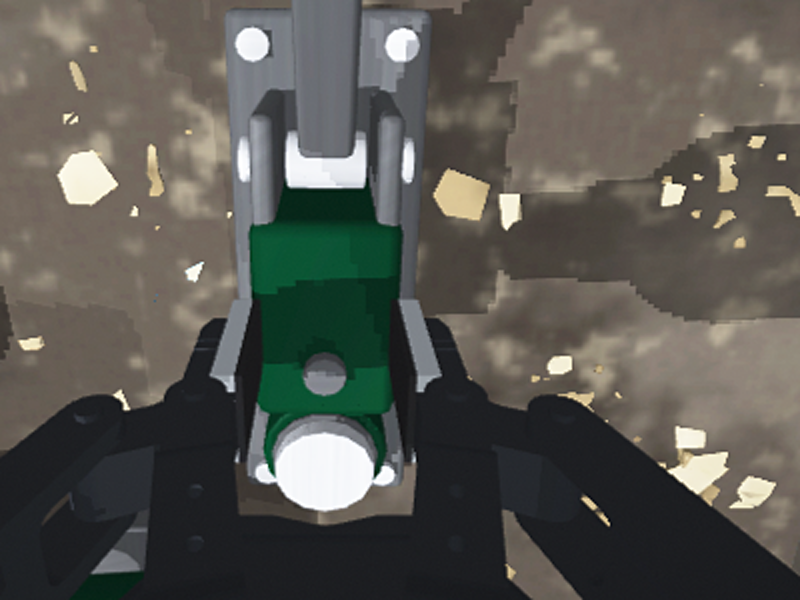

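The in-hand view is unchanged: saddle around (322,336), rear bolts at (286,122) and (361,122). Next I lower until it just touches the bench.

```bash
python3 - <<'E'
from h import *
c=dict(fx=296.97,fy=296.97,cx=322.306,cy=203.61,extrinsics=np.load("w2.npy"))
L=.0074
s=atz(c,322.3,335.8,.033+L);b=[atz(c,160+u/2,100+v/2,.011+L) for u,v in((252,45),(402,45))]
m=(b[0]+b[1])/2;x=s-m;print(s,m,np.degrees(np.arctan2(x[1],x[0])),np.hypot(*x[:2]),"rel",s[:2]-[.4958,.3074])
E
```

```text
[0.5594 0.3058 0.0404] [0.4233 0.3098 0.0184] -1.6973106938438118 0.13613556020978182 rel [ 0.0636 -0.0016]
```

Emit:
servo_tool:
  motion:
    - [0,0,3,0,0,0,1]
    - [0,0,2,0,0,0,1]
    - [0,0,0,0,0,0,1]
    - [0,0,0,0,0,0,1]

```text
clock: 8.2
eef_pos: [0.4963, 0.3083, 0.0258]
tcp_rot: [0.012, 1.0, 0.0, 0.0]
force: [0.7, 0.1, -8.7]
opening: 0.0346
finger_force: 81.7
```

Emit:
servo_tool:
  motion:
    - [0,0,1,0,0,0,1]
    - [0,0,0,0,0,0,1]

```text
clock: 8.4
eef_pos: [0.4964, 0.3083, 0.0247]
tcp_rot: [0.012, 1.0, 0.0, 0.0]
force: [-0.0, 0.3, -8.7]
opening: 0.0344
finger_force: 81.9
```

Emit:
servo_tool:
  motion:
    - [0,0,1,0,0,0,1]
    - [0,0,0,0,0,0,1]

```text
clock: 8.6
eef_pos: [0.4965, 0.3084, 0.0237]
tcp_rot: [0.012, 1.0, 0.0, 0.0]
force: [-0.4, 0.1, -8.3]
opening: 0.0342
finger_force: 82.5
```

Emit:
servo_tool:
  motion:
    - [-10,1,0,0,0,0,1]
    - [-15,1,0,0,0,0,1]
    - [-15,1,0,0,0,0,1]
    - [-5,0,0,0,0,0,1]
    - [0,0,0,0,0,0,1]

```text
clock: 9.1
eef_pos: [0.5432, 0.3103, 0.0237]
tcp_rot: [0.013, 1.0, 0.0, 0.001]
force: [1.2, 0.1, -6.0]
opening: 0.0344
finger_force: 82.5
```

Emit:
servo_tool:
  motion:
    - [-10,1,0,0,0,0,1]
    - [-15,0.5,0,0,0,0,1]
    - [-10,0,0,0,0,0,1]
    - [-5,0,0,0,0,0,1]
    - [0,0,0,0,0,0,1]
    - [0,0,0,0,0,0,1]

```text
clock: 9.7
eef_pos: [0.5819, 0.3106, 0.0237]
tcp_rot: [0.012, 1.0, 0.0, 0.0]
force: [0.7, 0.6, -6.1]
opening: 0.0345
finger_force: 82.8
```

```bash
python3 - <<'E'
from h import *
from rig import camera,monitor
st=monitor.get_state();print(st["clock"],st["eef_pos"],st["tcp_rot"],st["force"])
c=camera("side");t=camera("top")
a=cv2.resize(c["img"][180:290,190:350],(800,550),interpolation=cv2.INTER_CUBIC)
cv2.imwrite("pics/s2.png",a);cv2.imwrite("pics/t2.png",t["img"])
E
```

```text
9.7 [0.5819 0.3106 0.0237] [0.0124 0.9999 0.     0.0005] [ 0.6874  0.6429 -6.0876]
```

View pics/s2.png

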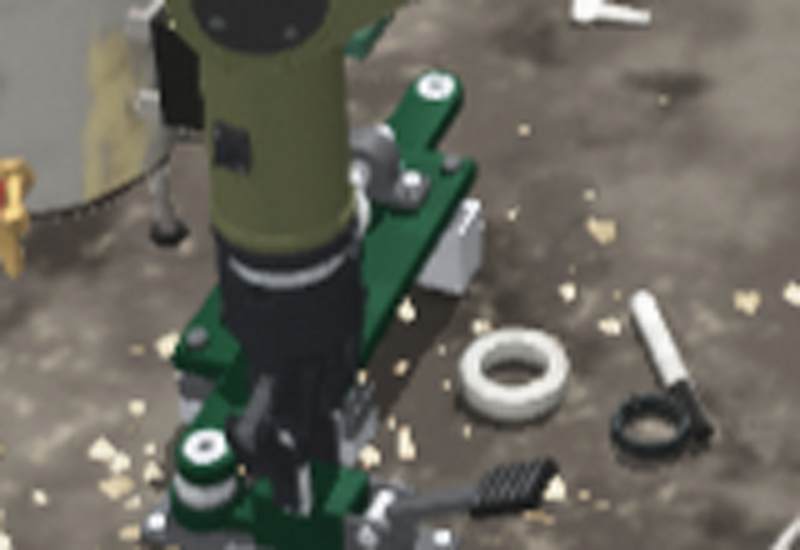

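The side view shows the saddle under the lug. The mark is unmoved at (205,448), and the saddle rim spans about columns 174–238 with its lower edge near row 508. I'll check that against a projection.

```bash
python3 - <<'E'
from h import *
from rig import camera
c=camera("side")
def pr(p):
    q=c["extrinsics"][:3]@np.r_[p,1];u=c["fx"]*q[0]/q[2]+c["cx"];v=c["fy"]*q[1]/q[2]+c["cy"];return np.array([(u+.4-190)*5,(v+.4-180)*5])
print("mark",pr([.6445,.3105,.0595]))
a=np.linspace(0,6.28,90)
for n,x,y in(("want",.6445,.309),("est",.5819+.063,.309)):
    for z in(.034,.028):
        P=np.array([pr([x+.017*np.cos(t),y+.017*np.sin(t),z]) for t in a]);print(n,z,P.min(0),P.max(0))
E
```

```text
mark [205.7488 447.8493]
want 0.034 [180.972  457.4256] [240.4503 499.2144]
want 0.028 [181.9437 464.8434] [241.2745 506.6702]
est 0.034 [180.3404 457.2744] [239.8169 499.0576]
est 0.028 [181.3136 464.692 ] [240.6425 506.5133]
```

```bash
python3 - <<'E'
import cv2
i=cv2.imread("pics/s2.png",0)
for r in(476,482,488,494,500,506):print(r,[int(v) for v in i[r,160:256:4]])
E
```

```text
476 [152, 103, 72, 93, 139, 106, 46, 24, 33, 35, 34, 32, 31, 31, 30, 28, 27, 41, 61, 49, 55, 62, 56, 48]
482 [73, 71, 75, 97, 156, 164, 125, 77, 47, 35, 31, 31, 31, 34, 45, 59, 83, 110, 114, 69, 38, 47, 67, 58]
488 [81, 87, 85, 80, 116, 161, 175, 158, 145, 133, 106, 92, 100, 114, 116, 122, 136, 137, 109, 65, 37, 37, 47, 45]
494 [132, 131, 102, 63, 79, 134, 173, 176, 179, 174, 164, 150, 143, 148, 150, 144, 137, 117, 70, 43, 30, 32, 38, 41]
500 [140, 131, 107, 60, 49, 77, 117, 144, 154, 157, 157, 151, 143, 140, 132, 109, 86, 65, 42, 28, 28, 44, 55, 42]
506 [127, 131, 108, 51, 37, 41, 56, 75, 92, 108, 114, 105, 92, 87, 68, 56, 44, 33, 34, 43, 46, 55, 61, 46]
```

The fixed camera puts the saddle about 3 mm too far in x and 1 mm too far in y, the same bias the wrist view showed earlier. I'll correct that, lower, and release.

Emit:
servo_tool:
  motion:
    - [3,-1,0,0,0,0,1]
    - [0,0,0.5,0,0,0,1]
    - [0,0,0.5,0,0,0,1]
    - [0,0,0,0,0,0,1]

```text
clock: 10.25
eef_pos: [0.5779, 0.3099, 0.0234]
tcp_rot: [0.012, 1.0, 0.0, -0.0]
force: [-3.2, 0.5, 0.4]
opening: 0.0344
finger_force: 85.9
```

Emit:
servo_tool:
  motion:
    - [0,0,0.5,0,0,0,1]
    - [0,0,0,0,0,0,0.5]
    - [0,0,0,0,0,0,0]
    - [0,0,0,0,0,0,-0.3]
    - [0,0,0,0,0,0,-0.3]
    - [0,0,0,0,0,0,-0.3]

```text
clock: 10.85
eef_pos: [0.579, 0.3097, 0.0223]
tcp_rot: [0.013, 1.0, 0.0, 0.0]
force: [-0.4, 0.4, -0.5]
opening: 0.0556
finger_force: 0.0
```

Emit:
servo_tool:
  motion:
    - [0,0,-8,0,0,0,-0.3]
    - [0,0,-20,0,0,0,-0.3]
    - [0,0,-30,0,0,0,-0.3]
    - [0,0,-35,0,0,0,-0.3]
    - [0,0,-35,0,0,0,1]
    - [30,0,0,0,0,0,1]
    - [40,1,0,0,0,0,1]
    - [40,1,0,0,0,0,1]

```text
clock: 11.65
eef_pos: [0.4681, 0.3144, 0.1511]
tcp_rot: [0.013, 1.0, 0.001, 0.001]
force: [-1.2, 0.9, -0.0]
opening: 0.0006
finger_force: 0.0
```

Emit:
servo_tool:
  motion:
    - [14,0,0,0,0,0,1]
    - [0,0,0,0,0,0,1]
    - [0,0,0,0,0,0,1]
    - [0,0,0,0,0,0,1]

```text
clock: 12.05
eef_pos: [0.4567, 0.3152, 0.1505]
tcp_rot: [0.013, 1.0, 0.0, 0.001]
force: [1.3, 0.0, 0.6]
opening: 0.0002
finger_force: 0.0
```

```bash
python3 - <<'E'
from h import *
from rig import camera,monitor
st=monitor.get_state();c=wrist(camera,st)
print(st["clock"],st["eef_pos"],st["joint_positions"],st["force"])
np.save("w3.npy",c["extrinsics"])
s=camera("side")
a=cv2.resize(s["img"][180:290,190:350],(640,440),interpolation=cv2.INTER_CUBIC);cv2.imwrite("pics/s3.png",cv2.resize(s["img"][180:290,190:350],(800,550),interpolation=cv2.INTER_CUBIC))
b=c["img"][:,80:560]
im=np.hstack([cv2.resize(s["img"][225:300,195:315],(400,250),interpolation=cv2.INTER_CUBIC),cv2.resize(b,(300,250),interpolation=cv2.INTER_AREA)]);cv2.imwrite("pics/c3.png",im)
E
```

```text
12.05 [0.4567 0.3152 0.1505] [ 0.5282  0.3255  1.6279 -0.0004  1.186  -1.017 ] [1.3116 0.0049 0.5867]
```

View pics/c3.png

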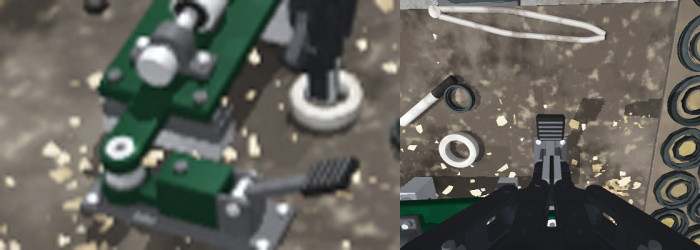

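The jack sits flat with its saddle under the lug. The lever pad is at wrist pixel (320,205), in line with the tool. Next I check the saddle numerically.

```bash
python3 - <<'E'
from h import *
c=dict(fx=296.97,fy=296.97,cx=322.306,cy=203.61,extrinsics=np.load("w3.npy"))
print("pad",atz(c,320,205,.092))
i=cv2.imread("pics/s3.png",0)
for r in(448,482,488,494,500,506):print(r,[int(v) for v in i[r,160:256:4]])
E
```

```text
pad [0.4518 0.3134 0.092 ]
448 [130, 111, 79, 82, 63, 93, 181, 254, 239, 212, 153, 125, 153, 201, 239, 252, 207, 133, 90, 61, 33, 25, 43, 70]
482 [72, 70, 75, 96, 145, 113, 82, 81, 46, 33, 29, 30, 31, 34, 45, 58, 82, 111, 130, 138, 113, 63, 36, 58]
488 [80, 78, 75, 76, 73, 81, 126, 167, 144, 133, 106, 93, 102, 113, 115, 121, 134, 144, 142, 133, 99, 54, 33, 50]
494 [128, 121, 103, 102, 89, 76, 115, 174, 177, 176, 166, 161, 159, 149, 147, 146, 146, 142, 129, 104, 66, 40, 40, 52]
500 [130, 120, 122, 119, 89, 55, 68, 114, 138, 151, 162, 169, 165, 153, 151, 142, 132, 116, 90, 67, 48, 45, 53, 57]
506 [120, 122, 130, 122, 81, 43, 35, 53, 75, 88, 111, 128, 126, 112, 110, 96, 74, 56, 46, 48, 52, 56, 58, 61]
```

Emit:
servo_tool:
  motion:
    - [1,-1,20,0,0,0,1]
    - [1,0,20,0,0,0,1]
    - [0,0,10,0,0,0,1]
    - [0,0,5,0,0,0,1]
    - [2,0,5,0,0,0,1]
    - [2,0,4,0,0,0,1]
    - [0,0,0,0,0,0,1]

```text
clock: 12.85
eef_pos: [0.4481, 0.3138, 0.086]
tcp_rot: [0.012, 1.0, -0.0, -0.0]
force: [-0.2, 0.8, -1.0]
opening: 0.0001
finger_force: 0.0
```

Emit:
servo_tool:
  motion:
    - [2,0,4,0,0,0,1]
    - [2,0,4,0,0,0,1]
    - [2,0,4,0,0,0,1]
    - [1,0,4,0,0,0,1]
    - [1,0,4,0,0,0,1]
    - [0,0,0,0,0,0,1]

```text
clock: 13.45
eef_pos: [0.4402, 0.3141, 0.0658]
tcp_rot: [0.012, 1.0, -0.0, -0.0]
force: [-1.8, 0.2, 1.8]
opening: -0.0001
finger_force: 1.2
```

```bash
python3 - <<'E'
from h import *
from rig import camera,monitor
s=camera("side");w=camera("wrist")
im=np.hstack([cv2.resize(s["img"][215:305,195:315],(480,360),interpolation=cv2.INTER_CUBIC),cv2.resize(w["img"][60:360,190:450],(312,360))])
cv2.imwrite("pics/c4.png",im);print(monitor.get_state()["force"])
E
```

```text
[-0.1533 -0.0466  2.8114]
```

View pics/c4.png

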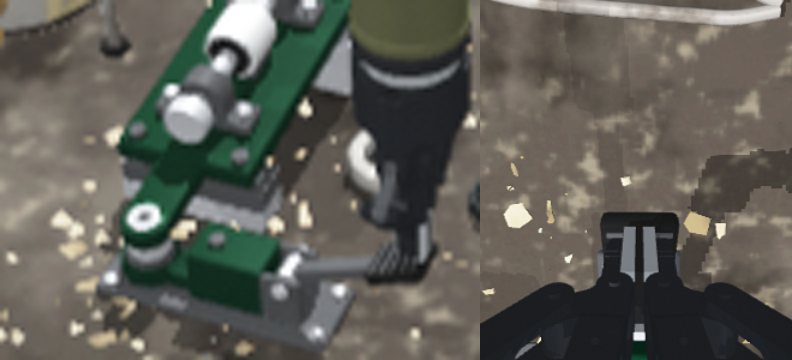

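The fingers are on the rear half of the pad, the lever is going down, and the saddle is near the lift pad. I keep pressing.

Emit:
servo_tool:
  motion:
    - [0,0,4,0,0,0,1]
    - [0,0,4,0,0,0,1]
    - [0,0,4,0,0,0,1]
    - [0,0,0,0,0,0,1]

```text
clock: 13.95
eef_pos: [0.4405, 0.3144, 0.0543]
tcp_rot: [0.013, 1.0, 0.0, -0.0]
force: [-2.5, 0.0, 8.8]
opening: 0.0001
finger_force: 3.7
```

Emit:
servo_tool:
  motion:
    - [0,0,3,0,0,0,1]
    - [0,0,3,0,0,0,1]
    - [0,0,3,0,0,0,1]
    - [0,0,0,0,0,0,1]

```text
clock: 14.35
eef_pos: [0.4399, 0.3144, 0.0453]
tcp_rot: [0.013, 1.0, 0.0, -0.001]
force: [-3.1, 0.6, 9.4]
opening: 0.0001
finger_force: 3.9
```

Loaded at about 9 N, as expected. On to the stop.

Emit:
servo_tool:
  motion:
    - [0,0,3,0,0,0,1]
    - [0,0,2,0,0,0,1]
    - [0,0,0,0,0,0,1]

```text
clock: 14.65
eef_pos: [0.4395, 0.3143, 0.0403]
tcp_rot: [0.013, 1.0, 0.0, -0.001]
force: [-4.1, 1.5, 8.6]
opening: -0.0002
finger_force: 4.0
```

Emit:
servo_tool:
  motion:
    - [0,0,2,0,0,0,1]
    - [0,0,0,0,0,0,1]

```text
clock: 14.85
eef_pos: [0.4395, 0.3143, 0.0383]
tcp_rot: [0.013, 1.0, 0.0, -0.001]
force: [-4.1, 0.6, 8.5]
opening: -0.0001
finger_force: 4.0
```

Emit:
servo_tool:
  motion:
    - [0,0,2,0,0,0,1]
    - [0,0,0,0,0,0,1]

```text
clock: 15.05
eef_pos: [0.4393, 0.3143, 0.0363]
tcp_rot: [0.013, 1.0, 0.0, -0.001]
force: [-5.3, 1.4, 9.0]
opening: 0.0001
finger_force: 4.1
```

Emit:
servo_tool:
  motion:
    - [0.5,0,2,0,0,0,1]
    - [0,0,0,0,0,0,1]

```text
clock: 15.25
eef_pos: [0.439, 0.3143, 0.0343]
tcp_rot: [0.013, 1.0, 0.0, -0.001]
force: [-4.6, -0.1, 8.7]
opening: 0.0002
finger_force: 4.1
```

Emit:
servo_tool:
  motion:
    - [0,0,2,0,0,0,1]
    - [0,0,0,0,0,0,1]

```text
clock: 15.45
eef_pos: [0.4387, 0.3143, 0.0323]
tcp_rot: [0.013, 1.0, 0.0, -0.001]
force: [-4.6, 1.4, 9.0]
opening: -0.0003
finger_force: 4.2
```

```bash
python3 - <<'E'
from h import *
from rig import camera,monitor
s=camera("side");t=camera("top")
im=np.hstack([cv2.resize(s["img"][195:305,195:315],(480,440),interpolation=cv2.INTER_CUBIC),cv2.resize(t["img"][120:230,180:260],(320,440),interpolation=cv2.INTER_CUBIC)])
cv2.imwrite("pics/c5.png",im);st=monitor.get_state();print(st["force"],st["eef_pos"],st["clock"])
E
```

```text
[-4.922   1.3434  9.1034] [0.4386 0.3143 0.0323] 15.55
```

View pics/c5.png

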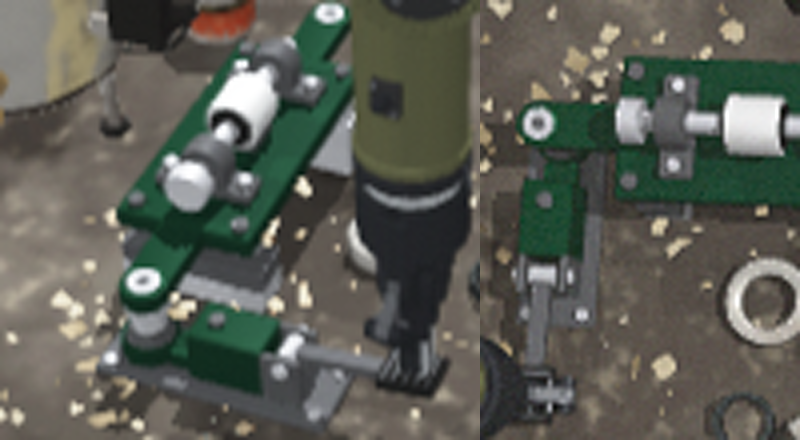

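```bash
python3 - <<'E'
from h import *
from rig import camera
t,s=camera("top"),camera("side")
print(tri(ray(t,194.1,150.4),ray(s,230.9,264.9)))
E
```

```text
(array([0.643 , 0.3091, 0.0753]), np.float64(0.0002362623072842311))
```

Emit:
servo_tool:
  motion:
    - [0,0,2,0,0,0,1]
    - [0,0,0,0,0,0,1]

```text
clock: 15.85
eef_pos: [0.4385, 0.3143, 0.0302]
tcp_rot: [0.013, 1.0, 0.0, -0.001]
force: [-4.8, 0.9, 9.3]
opening: 0.0002
finger_force: 4.2
```

Emit:
servo_tool:
  motion:
    - [0,0,2,0,0,0,1]
    - [0,0,0,0,0,0,1]

```text
clock: 16.05
eef_pos: [0.4383, 0.3143, 0.0282]
tcp_rot: [0.013, 1.0, 0.0, -0.001]
force: [-5.2, 2.0, 8.3]
opening: -0.0004
finger_force: 4.4
```

The mark is at 75 mm, so the end is not fully up yet even though the tool is low. I want to see where the fingers bear.

```bash
python3 - <<'E'
from h import *
from rig import camera,monitor
s=camera("side");w=camera("wrist")
im=np.hstack([cv2.resize(s["img"][245:305,235:315],(400,300),interpolation=cv2.INTER_CUBIC),cv2.resize(w["img"][120:360,190:450],(400,369))[:300]])
cv2.imwrite("pics/w5.png",w["img"])
a=cv2.resize(s["img"][245:310,235:315],(680,552),interpolation=cv2.INTER_CUBIC)[:, :400]
a=cv2.resize(s["img"][250:305,262:312],(400,440),interpolation=cv2.INTER_CUBIC)
b=cv2.resize(w["img"][180:400,220:420],(400,440),interpolation=cv2.INTER_CUBIC)
cv2.imwrite("pics/c6.png",np.hstack([a,b]))
E
```

```text
(no output)
```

View pics/c6.png

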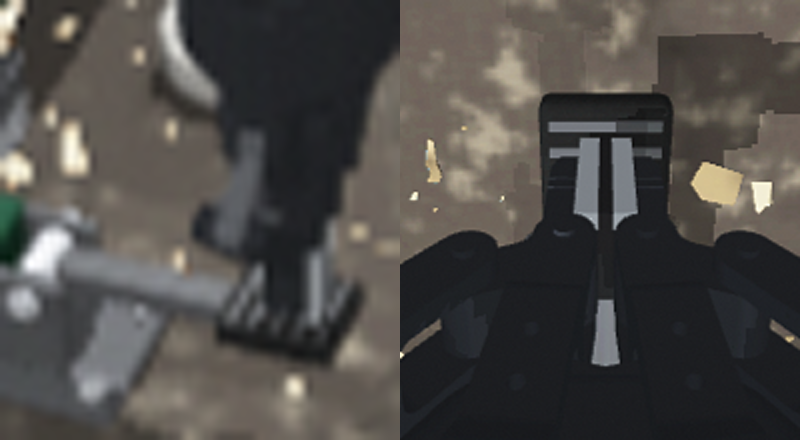

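The fingers are on top of the pad, near its middle. The real tips stand somewhat above the reported TCP, so the lever has travel left. I keep pressing until the force rises at the stop.

Emit:
servo_tool:
  motion:
    - [0,0,2,0,0,0,1]
    - [0,0,2,0,0,0,1]
    - [0,0,0,0,0,0,1]

```text
clock: 16.45
eef_pos: [0.4379, 0.3143, 0.0242]
tcp_rot: [0.013, 1.0, 0.0, -0.002]
force: [-7.1, 1.6, 10.4]
opening: -0.0003
finger_force: 5.1
```

Emit:
servo_tool:
  motion:
    - [0,0,2,0,0,0,1]
    - [0,0,0,0,0,0,1]

```text
clock: 16.65
eef_pos: [0.4378, 0.3143, 0.0223]
tcp_rot: [0.013, 1.0, 0.0, -0.002]
force: [-7.2, 2.1, 10.5]
opening: 0.0002
finger_force: 5.6
```

Emit:
servo_tool:
  motion:
    - [0,0,2,0,0,0,1]
    - [0,0,0,0,0,0,1]

```text
clock: 16.85
eef_pos: [0.4377, 0.3143, 0.0204]
tcp_rot: [0.013, 1.0, 0.0, -0.002]
force: [-6.8, 2.1, 11.5]
opening: -0.0003
finger_force: 5.8
```

Emit:
servo_tool:
  motion:
    - [1.5,0,1,0,0,0,1]
    - [0,0,0,0,0,0,1]

```text
clock: 17.05
eef_pos: [0.4377, 0.3144, 0.0198]
tcp_rot: [0.013, 1.0, 0.0, -0.0]
force: [-5.8, 0.4, 11.2]
opening: 0.0002
finger_force: 5.7
```

Emit:
servo_tool:
  motion:
    - [1,0,2,0,0,0,1]
    - [0,0,0,0,0,0,1]

```text
clock: 17.25
eef_pos: [0.4377, 0.3145, 0.0179]
tcp_rot: [0.012, 1.0, 0.0, 0.0]
force: [-3.1, -0.6, 11.2]
opening: 0.0001
finger_force: 5.7
```

Emit:
servo_tool:
  motion:
    - [0,0,2,0,0,0,1]
    - [0,0,0,0,0,0,1]

```text
clock: 17.45
eef_pos: [0.4377, 0.3145, 0.0159]
tcp_rot: [0.013, 1.0, 0.0, 0.0]
force: [-2.8, -0.5, 12.3]
opening: 0.0003
finger_force: 5.8
```

Emit:
servo_tool:
  motion:
    - [0,0,2,0,0,0,1]
    - [0,0,0,0,0,0,1]

```text
clock: 17.65
eef_pos: [0.4377, 0.3145, 0.0139]
tcp_rot: [0.013, 1.0, 0.0, 0.0]
force: [-3.6, -0.3, 11.7]
opening: -0.0001
finger_force: 5.9
```

Emit:
servo_tool:
  motion:
    - [0,0,2,0,0,0,1]
    - [0,0,0,0,0,0,1]

```text
clock: 17.85
eef_pos: [0.4377, 0.3146, 0.0133]
tcp_rot: [0.013, 1.0, 0.001, 0.001]
force: [-5.8, -1.6, 21.2]
opening: -0.0002
finger_force: 10.9
```

```bash
cat >m.py <<'E'
from h import *
from rig import camera,monitor
t,s=camera("top"),camera("side")
s0=cv2.imread("pics/side0.png");t0=cv2.imread("pics/top0.png")
def track(a,b,u,v,k=5,w=14):
    up=lambda i,r:cv2.resize(i[int(v)-r:int(v)+r+1,int(u)-r:int(u)+r+1],None,fx=8,fy=8,interpolation=cv2.INTER_CUBIC)
    m=cv2.matchTemplate(up(b,w),up(a,k),cv2.TM_CCOEFF_NORMED);_,q,_,l=cv2.minMaxLoc(m)
    return u+l[0]/8-(w-k),v+l[1]/8-(w-k),q
for n,a,b in(("L",(195.4,151.1),(230.4,269.2)),("R",(306.1,154.1),(276.6,196.8))):
    p=track(t0,t["img"],*a);q=track(s0,s["img"],*b);print(n,p,q,tri(ray(t,*p[:2]),ray(s,*q[:2])))
st=monitor.get_state();print(st["force"],st["eef_pos"],st["clock"])
E
python3 m.py
```

```text
L (193.65, 149.475, 0.9349079728126526) (230.15, 261.95, 0.96675044298172) (array([0.6445, 0.3077, 0.0849]), np.float64(0.0014071501360609715))
R (307.225, 154.725, 0.9737508296966553) (276.975, 198.3, 0.9588677287101746) (array([ 0.6348, -0.0319,  0.0764]), np.float64(0.0016204305723609852))
[-6.1746 -0.4171 22.7896] [0.4378 0.3146 0.0133] 17.95
```

The force jumped to 21 N, so the lever is at its stop. The left mark is at 85 mm, past level, and the rig has not shifted. I hold with a little margin.

Emit:
servo_tool:
  motion:
    - [0.5,0,0.5,0,0,0,1]
    - [0,0,0,0,0,0,1]
    - [0,0,0,0,0,0,1]
    - [0,0,0,0,0,0,1]
    - [0,0,0,0,0,0,1]
    - [0,0,0,0,0,0,1]

```text
clock: 18.55
eef_pos: [0.4378, 0.3146, 0.0132]
tcp_rot: [0.012, 1.0, 0.001, 0.001]
force: [-5.6, -2.3, 23.4]
opening: -0.0
finger_force: 12.1
```

```bash
python3 m.py && python3 -c "
from rig import ctrl;print(ctrl.close_job())"
```

```text
L (193.65, 149.475, 0.9340585470199585) (230.15, 261.95, 0.9663807153701782) (array([0.6445, 0.3077, 0.0849]), np.float64(0.0014071501360609715))
R (307.225, 154.725, 0.9740114212036133) (276.975, 198.3, 0.9587000608444214) (array([ 0.6348, -0.0319,  0.0764]), np.float64(0.0016204305723609852))
[-4.5663 -1.8272 23.894 ] [0.4377 0.3146 0.0132] 18.65
the job is handed in; nothing more can be done
None
```

I set the jack under the low left end and pressed its lever down to the stop; that end now rests on the saddle a little past level (lift mark at about 85 mm, 78 is level), with the hand still pushing at about 24 N, and the job was handed in at 18.7 s of the 58 s allowed.

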